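Set the optical slide onto its mark, backlash taken up, and seat the eyepiece

ROBOT

A 6-joint arm with a two-finger parallel gripper is mounted at the origin on a cart in front of the work surface, level with it; the furniture and walls round the work are solid. World frame = base frame: x ahead of the robot, y to its left, z up, the work surface at z = 0. Lengths are in m, angles in rad, forces in N, time in s.
With the tool pointing down it reaches from about 0.3 to 0.875 m from the base axis. Payload 6.4 kg.
Tool frame: the origin (TCP) lies midway between the tips of the shut fingers; the grasp point (between the pads) lies 19 mm behind it; z points along the fingers, y is the line along which they close (so a half turn about z gives the same grasp; the last joint's range is limited). The gripper opens to 85 mm and grips with 20 to 120 N. Pads are 22 mm wide; open, the fingers measure 114 mm over their backs; the gripper's body (76 mm by 85 mm) begins 54 mm behind the grasp point. The pads swing forward as they close: fully open they stand 13 mm farther back than shut.
Start: joints at [0.92, 0.181, 1.607, -0, 1.354, -0.206], TCP at [0.247, 0.519, 0.231] pointing down, gripper open.
Joint ranges: [-2.99, 2.99], [-0.89, 2.07], [0.3, 2.58], [-1.14, 4.28], [0, 2.63], [-3.12, 3.12]. Speed limits (rad/s): [2.57, 2.57, 3.01, 3.14, 3.14, 3.14].

INTERFACE

Orientations are given as a unit quaternion [w, x, y, z].
In Python, from bench import ctrl gives the robot as it stands. The module is installed in compiled form; this text tells all that it offers.
- The arm moves only by the tool move_arm, never from a script. Its argument "plan" is one flat list of numbers, 6 for each row, row after row: the shift along the world's x, y, z in units of 50 mm (1.0 is 50 mm), then the turn, a rotation vector about the world's x, y, z in rad. A call has 1 to 10 rows; each row is the pose to reach, as a shift and turn from the pose commanded when the call began; what a row does not reach only later rows make up. A row lasts 1/8 s, in which the tool goes at most 62.5 mm and 10.7 degrees, less where a joint would pass 70% of its speed; a pose out of reach is approached as far as the arm can. A call with a gripper value outside its range is refused whole. "grip" is the finger opening in mm, from 0 to 85.4, set as the call begins (left out, the last holds). The fingers move at their own pace and stop on an object; the grip force is fixed at half the most. Time passes only in rows, so rows that repeat a pose let the fingers close. It gives the time, the measured TCP pose, the force, the opening and the grip force at its end, in the units of the state.
- ctrl.get_obs(): the state, without advancing time (a new reading comes with each control period).
- ctrl.camera(name): name is "scene" or "top" or "wrist"; returns a dict with "pixels" (384x512x3 uint8, red, green, blue), "fx", "fy", "cx", "cy" (pixels), "origin" and "attitude" of the camera in the world. Camera axes: x right, y down, z forward; pixel columns grow to the right and rows downward; lengths in m; the calibration is good to about 2 mm. A picture is of the moment at which its call begins. There is no depth.
- ctrl.hand_in(): hands the job in; it is judged then, once.
The state is a dict: "time_s": time; "q": joint angles; "dq": joint speeds; "joint_efforts": joint torques, N m; "eef_pos": TCP position; "eef_rot": TCP orientation; "wrist_force": force on the tool from outside, world axes, zero at the start; "torque": the same for the moment, N m; "opening": opening from 0.0 (shut) to 1.0 (fully open); "grasp_force": force on a finger pad.
Only numpy, scipy, OpenCV 4.12 (cv2) and the standard library are available. Lean on these libraries where they do the work, as an engineer would, in place of code of your own. Each camera call takes 0.05 s, during which the arm holds its last target. There are 200 camera calls.

TASK

Set the carriage of the optical slide on its mark: the rack drive has 4 mm of backlash, so wind the carriage back a few millimetres past the mark first, then bring it up turning the knob clockwise only (the advancing way) and stop with the carriage pointer exactly opposite the rider's point, the dog bearing on the front end of its slot. Then stand the eyepiece upright on the deck ahead of the fork and slide it along the deck into the fork until you feel it fully home against the end stop, pressing gently (well under 15 N on the stop) so that the carriage stays on the mark, and let go. Do not shift the rider or the things lying about.

Things in the scene. Friction and masses are not known exactly. Their poses are not given: they have to be found in the camera images.
- slide_bed: Optical slide: dark steel bed, 204 x 74 mm, fixed; origin on the table top under the middle of the guide. x: the slide axis, +x is the advancing way; z up. Grey gear housing (top 41 mm above the table) at its -x end, carriage on a guide on the rest, graduated scale bar along its -y side (towards the robot).
- knob_grip (a point): Centre of the black fluted round knob on the gear housing, at gripping height (64 mm above the table). Knob 38 mm in diameter, 49 to 77 mm above the table, axis upright; dial plate under it: 50 mm across, top 44 mm above the table. A bench vice, 67 mm high, stands 60 mm or more from its axis on the robot's side.
- knob (a joint): Knob angle in rad, 0 at the start, growing clockwise seen from above; limits -3.4 and 1.2. Clockwise advances the rack inside (+x of the bed) by 10 mm a radian, anticlockwise draws it back. Takes about 0.18 N m to turn, 0.21 N m while it also moves the carriage; stays where it is left.
- carriage (a joint): Travel of the aluminium carriage along +x of the bed in m, about 0 at the start; limits -0.034 and 0.012. 3 N of friction. The rack moves it through a dog with 4 mm of play in a slot, so after a reversal the first 0.4 rad of the knob do not move it.
- carriage_pointer (a point): Tip of the small black pointer on the -y side of the carriage, 31 mm above the table; it moves with the carriage.
- mark_point (a point): The set mark: tip of the nose of the black rider, an 11 mm wide clip, 33 mm high, with a thumb screw, held by friction on the scale bar. It faces the carriage pointer; the carriage is on the mark when both tips have the same place along the bed's x. At the start the mark lies 5 to 17 mm on the -x side of the pointer.
- dog_top (a point): Top of the dog, a dark block 12 mm long and 8.5 mm wide that stands 3 mm out of the slot in the carriage deck, near the carriage's -x end, and is moved by the rack. Its distance on the +x side of the slot's middle is 0.01 m times the knob angle less the carriage travel, within -2 and +2 mm; at the start it is within 1.5 mm of the middle.
- slot_centre (a point): Middle of the dog's slot in the deck; x as the bed's. The dog lies 2 mm on its +x side when it bears on the slot's front end (advancing), 2 mm on its -x side when drawing back. With the dog at the front end it takes a push of some 20 N towards -x to drive carriage and knob back; otherwise 3 N shift the carriage by the play.
- seat (a point): Point on the deck (34 mm above the table) where the centre of the eyepiece's foot is when fully home; axes as the bed's. The fork round it opens towards +x. On the -y side a fixed cheek, 11 mm high, 12.5 mm from the centre line; on the +y side the sprung shoe; across the -x side the end stop. Cheek and shoe end 17 to 18 mm on the +x side in lips flared to 15 mm or more from the centre line.
- shoe: Sprung steel shoe, 11 mm high, its origin on its face, 1 mm on the +x side of the end stop; the face is parallel to the slide, 10.8 mm from the fork's centre line, and yields to +y by up to 3.5 mm with 2 to 4 N. It presses the eyepiece's tube against the fixed cheek, so sliding in drags with 2 to 6 N. Its square top edge bars the way straight down.
- mouth (a point): Point on the deck's top ahead of the fork on its centre line, 34.7 mm on the +x side of the seat: the eyepiece's foot is clear of the fork here. The deck ends 7 mm further on.
- end_stop (a point): Dark bar across the back of the fork, 44 mm wide, 13 mm high, fixed to the carriage; origin on the deck in its face; axes as the bed's. Home, the tube touches this face and its centre is 12.3 mm on the +x side of it.
- eyepiece_centre (a point): Centre, half-way up, of the eyepiece: black round body 38 mm in diameter (39 near the top) and 31 mm high on a narrower bright tube 24.6 mm in diameter and 18 mm long; 49 mm high in all, about 75 g. It stands upright on its tube on the table at the start. This point is 24.5 mm above its foot; grip the black body.
- eyepiece_foot (a point): Centre of the underside of the eyepiece's tube.
Mind the look-alikes: they are no part of the job. Leave any red look-alike of the part that bears eyepiece_centre alone.

How it is judged:
By the outcome, as a careful person would: the job done as asked, in the order asked, and still so for the second after the job is handed in, with the robot touching nothing.
It also fails if it takes over 72 s, if anything falls off the work surface, if the arm or the gripper's body presses on something with over 40 N, if the wrist force passes 120 N, or if a joint passes its speed limit or range.

## Working session

There is one attempt and no reset: what is moved stays moved. The work goes in short steps, Python scripts to look and compute and a tool call to move; the robot and the scene stay as the last step left them, time stands still between calls to the robot, and variables do not carry over. Pictures are saved under pics/ and viewed, at most 10 in all, crops included, and the job is handed in when it is done.

Besides the shell and the picture viewer there is one more tool, called after "Request:" in YAML: its name, and indented under it one key for each argument. move_arm: Moves the arm, as the interface text tells. Its arguments: {"type":"object","properties":{"plan":{"type":"array"},"grip":{"type":"number"}},"required":["plan"]}

```bash
mkdir -p pics; cat > h.py <<'E'
import numpy as np,cv2
from scipy.spatial.transform import Rotation as R
from bench import ctrl
def snap(n,f=None):
    c=ctrl.camera(n)
    if f: cv2.imwrite('pics/'+f,c['pixels'][:,:,::-1])
    return c
def att(c):
    a=np.array(c['attitude'],float)
    return a if a.shape==(3,3) else R.from_quat(a[[1,2,3,0]]).as_matrix()
def ray(c,u,v):
    d=att(c)@np.array([(u-c['cx'])/c['fx'],(v-c['cy'])/c['fy'],1]);return np.array(c['origin'],float),d/np.linalg.norm(d)
def onz(c,u,v,z):
    o,d=ray(c,u,v);return o+d*(z-o[2])/d[2]
def proj(c,p):
    q=att(c).T@(np.array(p)-np.array(c['origin']));return q[0]/q[2]*c['fx']+c['cx'],q[1]/q[2]*c['fy']+c['cy']
E
python3 - <<'E'
from h import *
import pickle
a=snap('top');b=snap('scene');w=snap('wrist')
pickle.dump((a,b,w),open('s0.pkl','wb'))
for c in (a,b,w): print(c['origin'],c['attitude'],c['fx'],c['cx'],c['cy'])
im=np.hstack([a['pixels'],b['pixels']]);
cv2.imwrite('pics/a.png',cv2.resize(a['pixels'],(800,600),interpolation=cv2.INTER_CUBIC)[:,:,::-1])
cv2.imwrite('pics/b.png',cv2.resize(b['pixels'],(800,600),interpolation=cv2.INTER_CUBIC)[:,:,::-1])
print(ctrl.get_obs())
E
```

```text
[ 0.45400466 -0.23786923  0.91789192] [-0.04879381  0.70919568 -0.70278906  0.02735304] 444.3495280215988 251.78992344970567 190.7569900800364
[ 0.05781916 -0.74904327  0.58247799] [-0.43555865  0.82355964 -0.32711208  0.15822724] 443.0833504579536 255.99882191965074 192.42449914033253
[0.18198456 0.54905486 0.37350629] [0.12159609 0.83644339 0.52890683 0.07638336] 318.4061460100606 252.78871847619845 193.94752448981856
{'time_s': 0.15, 'q': array([ 9.19690953e-01,  1.81366521e-01,  1.60776156e+00, -1.32776325e-05,
        1.35378799e+00, -2.06313261e-01]), 'dq': array([ 0.00060593, -0.0006431 , -0.00280771,  0.00099341, -0.00276285,
        0.00076255]), 'joint_efforts': array([ 1.24259455e-03, -4.45258391e+01, -3.51691711e+01, -2.92520972e-04,
        5.87475675e-03,  2.39078491e-05]), 'eef_pos': array([0.24714544, 0.51872056, 0.23060138]), 'eef_rot': array([-2.69173141e-04,  2.20565853e-01,  9.75371861e-01, -6.04516726e-04]), 'wrist_force': array([0.29430617, 0.15696383, 0.68048221]), 'torque': array([-0.04213962,  0.00300385, -0.07051154]), 'grasp_force': 0.0, 'opening': 0.9994356144734643}
```

View pics/a.png

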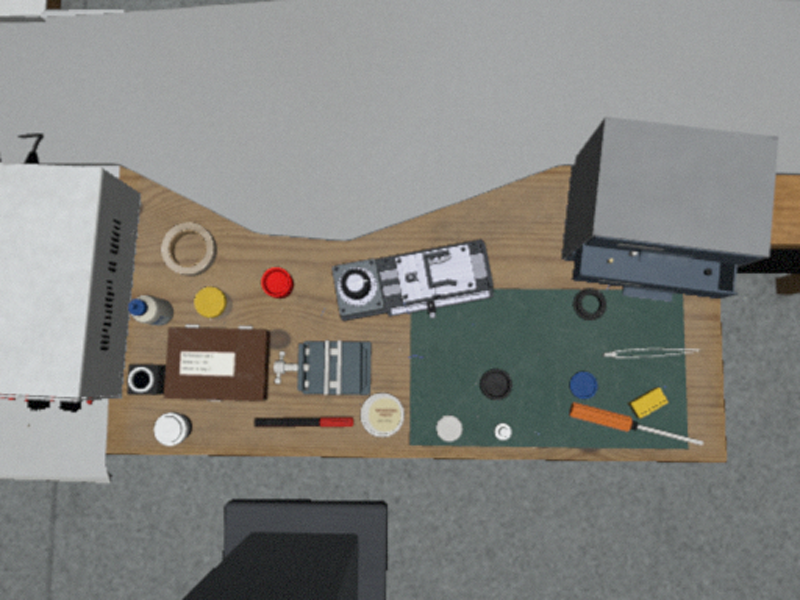

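View pics/b.png

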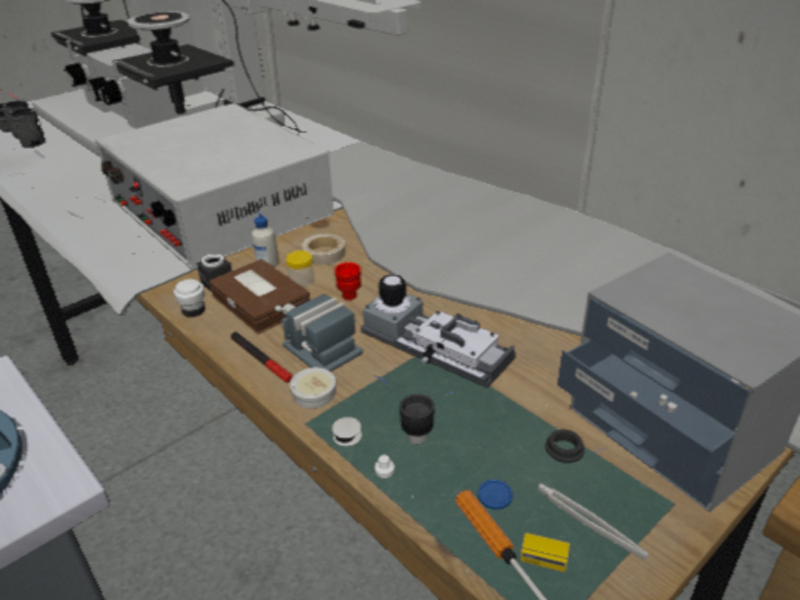

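The top view shows the slide at about (413,280), its knob at (357,284), the rider at (431,308), the vice at (335,368) and the drawers at right. 

Things that could be taken for the eyepiece:
- Black cylinder at (495,384), on a bright tube in the scene view at (417,415).
- Red look-alike at (277,282).
- Black ring at (590,303).
- Black and white jar at (145,378).

I choose (495,384).

```bash
python3 - <<'E'
from h import *
import pickle
a,b,w=pickle.load(open('s0.pkl','rb'))
s=512/800
def P(n,u,v,z): print(n,onz(a,u*s,v*s,z).round(4))
P('knob',357,284,.077);P('eyep',495,384,.049);P('ptr/rider',431,308,.031);P('bedR top',482,242,.02);P('bedR bot',493,292,.02);P('bedL top',333,266,.041);P('bedL bot',342,319,.041)
P('vice tr',371,341,.067);P('vice tl',300,341,.067)
P('fork',440,268,.04)
for n,c,u,v in(('eye',b,417,400),('knob',b,392,282)): print(n,onz(c,u*s,v*s,.049 if n=='eye' else .077))
im=a['pixels'][140:220,200:330]
im2=a['pixels'][225:265,290:344]
cv2.imwrite('pics/c.png',np.vstack([cv2.resize(im,(780,480),interpolation=cv2.INTER_CUBIC)[:,:,::-1],np.hstack([cv2.resize(im2,(162,120))[:,:,::-1],np.zeros((120,618,3),np.uint8)])]))
E
```

```text
knob [ 0.5618 -0.1671  0.077 ]
eyep [ 0.4419 -0.3379  0.049 ]
ptr/rider [ 0.5374 -0.2587  0.031 ]
bedR top [ 0.6256 -0.3252  0.02  ]
bedR bot [ 0.5599 -0.3392  0.02  ]
bedL top [ 0.5895 -0.1329  0.041 ]
bedL bot [ 0.5215 -0.1457  0.041 ]
vice tr [ 0.4928 -0.1846  0.067 ]
vice tl [ 0.492  -0.0971  0.067 ]
fork [ 0.5879 -0.2697  0.04  ]
eye [ 0.44975234 -0.33168351  0.049     ]
knob [ 0.56309895 -0.16555786  0.077     ]
```

View pics/c.png

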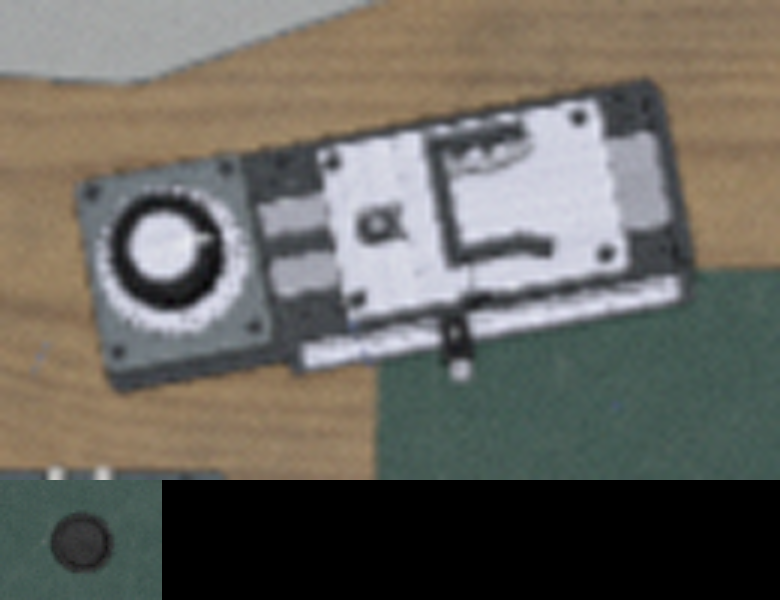

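The crop shows the slide with the knob at (165,248), the dog and its slot at (380,225), the end stop at (445,200), and the rider at (457,345) facing the pointer. The inset shows the black round eyepiece. Next I work out a viewing pose for the wrist camera.

```bash
cat >> h.py <<'E'
def tool():
    o=ctrl.get_obs();e=o['eef_rot'];return np.array(o['eef_pos']),R.from_quat(np.array(e)[[1,2,3,0]]).as_matrix(),o
E
python3 - <<'E'
from h import *
import pickle
a,b,w=pickle.load(open('s0.pkl','rb'))
p,T,o=tool()
Tc=T.T@(np.array(w['origin'])-p);Rc=T.T@att(w)
print('cam in tool',Tc.round(4),'fwd',Rc[:,2].round(3),'imgx',Rc[:,0].round(3))
print('tool x,y',T[:,0].round(3),T[:,1].round(3))
tgt=np.array([.545,-.262,.031])
for yaw in np.arange(-180,180,30):
    Tn=R.from_euler('z',yaw,degrees=True).as_matrix()@T
    f=Tn@Rc[:,2]; 
    z=.20
    c=Tn@Tc+[0,0,z]; k=(.031-c[2])/f[2]; hit=c+k*f
    tcp=tgt-hit; print(yaw,'tcp xy',tcp[:2].round(3),'tool y',Tn[:,1].round(2),'cam',(tgt-hit+c)[:2].round(3),'imgx',(Tn@Rc[:,0]).round(2),'rng',k.round(3))
E
```

```text
cam in tool [ 0.0719 -0.0008 -0.1429] fwd [-0.284  0.001  0.959] imgx [ 0.002  1.    -0.   ]
tool x,y [-0.903  0.43   0.   ] [ 0.43   0.903 -0.001]
-180 tcp xy [ 0.563 -0.272] tool y [-0.43 -0.9  -0.  ] cam [ 0.628 -0.302] imgx [-0.43 -0.9  -0.  ] rng 0.325
-150 tcp xy [ 0.566 -0.261] tool y [ 0.08 -1.   -0.  ] cam [ 0.637 -0.255] imgx [ 0.08 -1.   -0.  ] rng 0.325
-120 tcp xy [ 0.562 -0.251] tool y [ 0.57 -0.82 -0.  ] cam [ 0.621 -0.21 ] imgx [ 0.57 -0.82 -0.  ] rng 0.325
-90 tcp xy [ 0.555 -0.244] tool y [ 0.9  -0.43 -0.  ] cam [ 0.585 -0.179] imgx [ 0.9  -0.43 -0.  ] rng 0.325
-60 tcp xy [ 0.544 -0.241] tool y [ 1.    0.08 -0.  ] cam [ 0.538 -0.17 ] imgx [ 1.    0.08 -0.  ] rng 0.325
-30 tcp xy [ 0.534 -0.245] tool y [ 0.82  0.57 -0.  ] cam [ 0.493 -0.186] imgx [ 0.82  0.57 -0.  ] rng 0.325
0 tcp xy [ 0.527 -0.252] tool y [ 0.43  0.9  -0.  ] cam [ 0.462 -0.222] imgx [ 0.43  0.9  -0.  ] rng 0.325
30 tcp xy [ 0.524 -0.263] tool y [-0.08  1.   -0.  ] cam [ 0.453 -0.269] imgx [-0.08  1.   -0.  ] rng 0.325
60 tcp xy [ 0.528 -0.273] tool y [-0.57  0.82 -0.  ] cam [ 0.469 -0.314] imgx [-0.57  0.82 -0.  ] rng 0.325
90 tcp xy [ 0.535 -0.28 ] tool y [-0.9   0.43 -0.  ] cam [ 0.505 -0.345] imgx [-0.9   0.43 -0.  ] rng 0.325
120 tcp xy [ 0.546 -0.283] tool y [-1.   -0.08 -0.  ] cam [ 0.552 -0.354] imgx [-1.   -0.08 -0.  ] rng 0.325
150 tcp xy [ 0.556 -0.279] tool y [-0.82 -0.57 -0.  ] cam [ 0.597 -0.338] imgx [-0.82 -0.57 -0.  ] rng 0.325
```

Request:
move_arm:
  plan: [0.8,-1,0.8,0,0,-0.18,6.4,-15.6,0.6,0,0,-2.5,6.4,-15.6,0.6,0,0,-2.5,6.4,-15.6,0.6,0,0,-2.5,6.4,-15.6,0.6,0,0,-2.5,6.4,-15.6,0.6,0,0,-2.5,6.4,-15.6,0.6,0,0,-2.5,6.4,-15.6,0.6,0,0,-2.5,6.4,-15.6,0.6,0,0,-2.5,6.4,-15.6,0.6,0,0,-2.5]

```text
time_s: 1.4
eef_pos: [0.4845, -0.0487, 0.2622]
eef_rot: [0.0, 0.917, 0.4, 0.0]
wrist_force: [1.0, 0.1, 0.2]
opening: 0.998
grasp_force: 0.0
```

```bash
python3 - <<'E'
from h import *
p,T,o=tool();print(o['time_s'],p,T[:,0],T[:,1],o['q'])
E
```

```text
1.4 [ 0.48448585 -0.04869106  0.26219396] [6.80223643e-01 7.33004532e-01 3.89251240e-04] [ 7.33004529e-01 -6.80223734e-01  1.77533042e-04] [-3.44708744e-01 -4.73218660e-02  1.78548794e+00  2.92431188e-04
  1.40311051e+00  4.03310295e-01]
```

Request:
move_arm:
  plan: [0.8,-2,-0.6,0,0,-0.18,1.6,-3.8,-1.4,0,0,-0.36,1.6,-4.0,-2.4,0,0,-0.55,1.6,-4.0,-2.4,0,0,-0.6,1.6,-4.0,-2.4,0,0,-0.6,1.6,-4.0,-2.4,0,0,-0.6]

```text
time_s: 2.15
eef_pos: [0.564, -0.2464, 0.1419]
eef_rot: [-0.001, 0.993, 0.114, -0.0]
wrist_force: [-0.3, 0.5, 0.5]
opening: 0.998
grasp_force: 0.0
```

```bash
python3 - <<'E'
from h import *
import pickle
w=snap('wrist');pickle.dump(w,open('w1.pkl','wb'))
p,T,o=tool();print(o['time_s'],p,T[:,1],o['q'])
cv2.imwrite('pics/d.png',cv2.resize(w['pixels'],(800,600),interpolation=cv2.INTER_CUBIC)[:,:,::-1])
E
```

```text
2.2 [ 0.56454436 -0.24616418  0.14327632] [ 2.28081009e-01 -9.73641939e-01  6.53562980e-04] [-6.03797965e-01  3.56790870e-01  1.57525290e+00  3.16360086e-04
  1.20839795e+00  7.36779716e-01]
```

View pics/d.png

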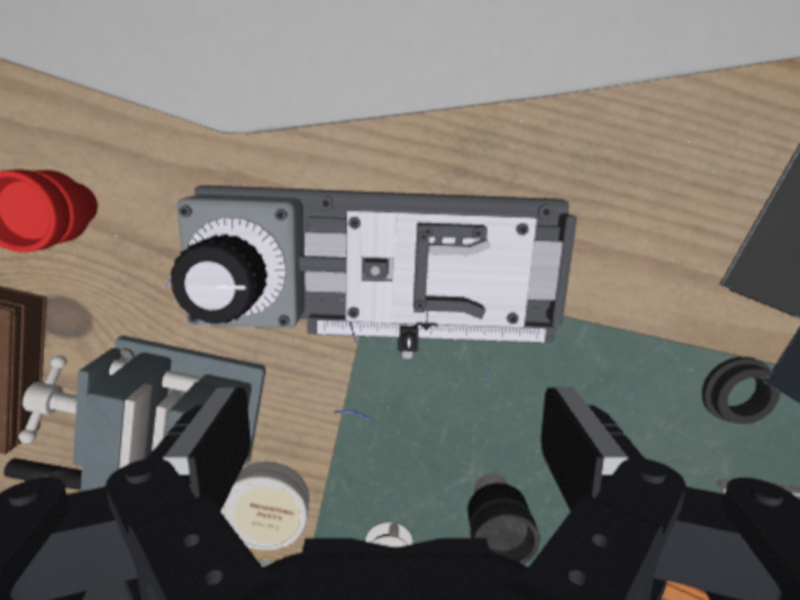

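The wrist view shows the knob top at (212,285), dog at (376,269), end stop at (421,265), rider at (408,340), pointer at about (427,328), and the eyepiece standing at (500,515) with its bright tube. I'll enlarge the carriage.

```bash
python3 - <<'E'
from h import *
import pickle
w=pickle.load(open('w1.pkl','rb'))
x0,y0=215,130;im=w['pixels'][y0:y0+95,x0:x0+133]
cv2.imwrite('pics/e.png',cv2.resize(im,None,fx=6,fy=6,interpolation=cv2.INTER_CUBIC)[:,:,::-1])
E
```

```text
(no output)
```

View pics/e.png

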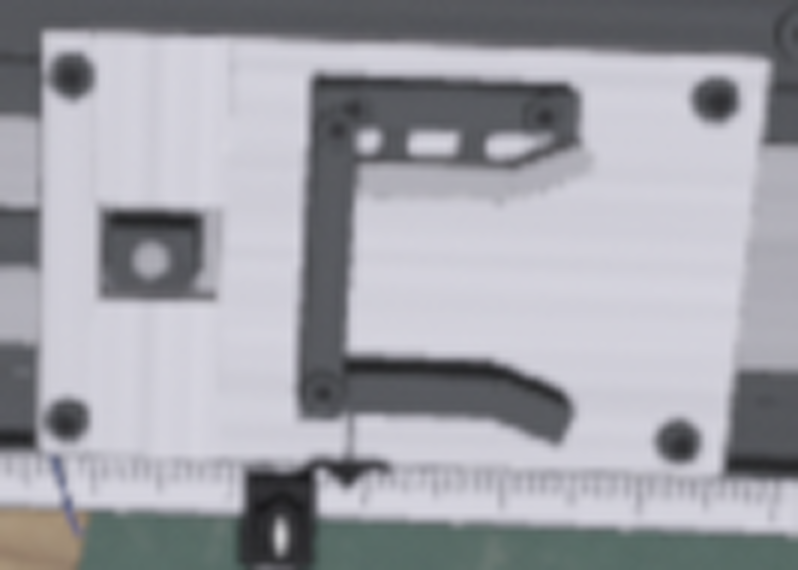

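The crop shows the pointer tip at (347,487), the rider's nose at about (281,478), the dog at about (103–203,215–297), and its slot at (103–220). The dog sits towards the slot's -x end.

```bash
python3 - <<'E'
from h import *
import pickle
w=pickle.load(open('w1.pkl','rb'))
f=lambda u,v,z:onz(w,215+(u+.5)/6-.5,130+(v+.5)/6-.5,z)
tl,tr,bl,br=f(42,30,.034),f(770,58,.034),f(38,452,.034),f(722,472,.034)
print('deck',tl,tr,bl,br, np.linalg.norm(tr-tl),np.linalg.norm(br-bl),np.linalg.norm(tl-bl))
s1,s2,s3,s4=f(70,75,.034),f(716,100,.034),f(67,418,.034),f(678,440,.034)
X=(s2-s1)/np.linalg.norm(s2-s1);X2=(s4-s3)/np.linalg.norm(s4-s3);X=X+X2;X/=np.linalg.norm(X);Y=np.array([-X[1],X[0],0])
print('X',X,X2,np.degrees(np.arctan2(X[1],X[0])))
pt=f(347,487,.031);rd=f(281,480,.031);print('ptr',pt,'mark',rd,'diff',(pt-rd)@X*1000)
kn=onz(w,212*.64,285*.64,.077);print('knob',kn)
print('slot len',(f(220,255,.034)-f(103,255,.034))@X*1e3,'dog len',(f(203,255,.037)-f(103,255,.037))@X*1e3)
es=f(352,260,.034);seat=(f(350,385,.045)+f(352,160,.045))/2
print('stop face deck',es, 'stop along X rel ptr',(es-pt)@X*1e3)
cheek=f(420,410,.045);print('cheek',cheek)
print('rel knob: ptr',[((q-kn)@X*1e3).round(1) for q in (pt,rd,es,tl,tr)],[((q-kn)@Y*1e3).round(1) for q in (pt,rd,es,tl,tr,bl)])
print('eyep',onz(w,508*.64,535*.64,.049))
E
```

```text
deck [ 0.60343364 -0.21292009  0.034     ] [ 0.62162352 -0.30599406  0.034     ] [ 0.54672596 -0.22402613  0.034     ] [ 0.56563478 -0.31703106  0.034     ] 0.0948347819331661 0.09490764692516314 0.05778498537004808
X [ 0.19188695 -0.98141704  0.        ] [ 0.19240774 -0.98131507  0.        ] -78.9370752628913
ptr [ 0.55056577 -0.26735068  0.031     ] mark [ 0.54944794 -0.25805767  0.031     ] diff 9.33481057321886
knob [ 0.56429082 -0.16604824  0.077     ]
slot len 15.69896967730204 dog len 13.257681870812872
stop face deck [ 0.58304458 -0.25962759  0.034     ] stop along X rel ptr -1.347309770278817
cheek [ 0.56780162 -0.27204651  0.045     ]
rel knob: ptr [np.float64(96.8), np.float64(87.5), np.float64(95.4), np.float64(53.5), np.float64(148.3)] [np.float64(-32.9), np.float64(-32.2), np.float64(0.4), np.float64(29.4), np.float64(29.4), np.float64(-28.4)]
eyep [ 0.44609957 -0.34151825  0.049     ]
```

Request:
move_arm:
  plan: [0,1,-0.2,0,0,0,0,1.6,-0.5,0,0,0,0,1.6,-0.6,0,0,0,0,1.6,-0.6,0,0,0,0,1.6,-0.6,0,0,0]
  grip: 65

```text
time_s: 2.82
eef_pos: [0.565, -0.1677, 0.1137]
eef_rot: [0.001, 0.993, 0.114, 0.001]
wrist_force: [0.1, 0.5, 0.4]
opening: 0.759
grasp_force: 0.0
```

```bash
python3 - <<'E'
from h import *
import pickle
w=snap('wrist');pickle.dump(w,open('w2.pkl','wb'))
p,T,o=tool();print(o['time_s'],p,T[:,1],o['opening'])
print('tcp px',proj(w,p),'knob guess px',proj(w,[.5633,-.1662,.077]))
cv2.imwrite('pics/f.png',cv2.resize(w['pixels'],(800,600),interpolation=cv2.INTER_CUBIC)[:,:,::-1])
E
```

```text
2.875 [ 0.56481424 -0.16773152  0.11339536] [ 0.22657311 -0.97399293  0.00155137] 0.7596447495966069
tcp px (np.float64(250.90915206846748), np.float64(251.88773720902103)) knob guess px (np.float64(248.1420288221703), np.float64(226.1748534836692))
```

View pics/f.png

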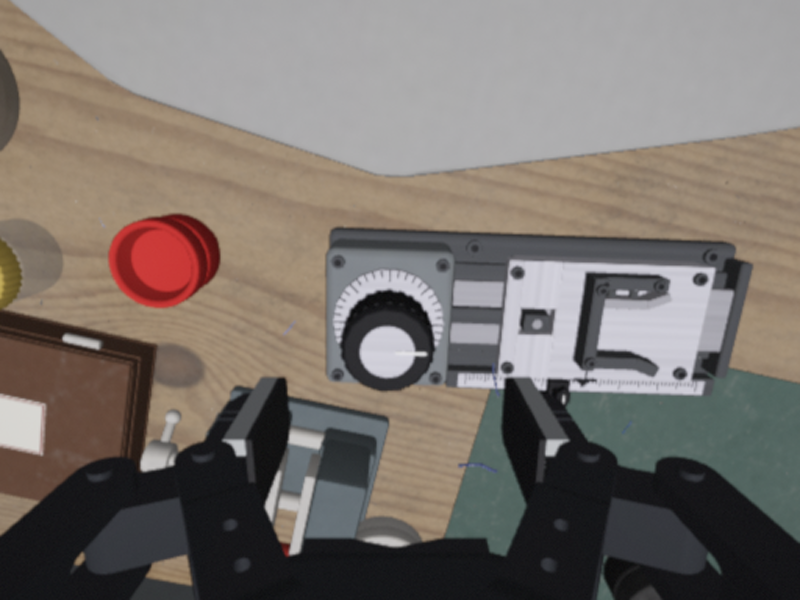

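The knob top is at (388,349), between the open fingers; the red look-alike is at (160,258) and out of the way. Lowering onto the knob.

Request:
move_arm:
  plan: [0,0.02,-0.6,0,0,0,0,0.02,-1.2,0,0,0,0,0.02,-1.32,0,0,0,0,0.02,-1.32,0,0,0,0,0.02,-1.32,0,0,0]

```text
time_s: 3.5
eef_pos: [0.5652, -0.1664, 0.0477]
eef_rot: [0.001, 0.993, 0.114, 0.001]
wrist_force: [0.1, 0.4, 0.3]
opening: 0.761
grasp_force: 0.0
```

Request:
move_arm:
  plan: [0,0,0,0,0,0,0,0,0,0,0,0,0,0,0,0,0,0,0,0,0,0,0,0,0,0,0,0,0,0,0,0,0,0,0,0]
  grip: 30

```text
time_s: 4.25
eef_pos: [0.5645, -0.1647, 0.0475]
eef_rot: [-0.001, 0.993, 0.115, 0.0]
wrist_force: [-3.3, 5.4, 8.2]
opening: 0.415
grasp_force: 59.5
```

Request:
move_arm:
  plan: [0,0.03,0.03,0,0,0,0,0.03,0.03,0,0,0.12,0,0.03,0.03,0,0,0.25,0,0.03,0.03,0,0,0.37,0,0.03,0.03,0,0,0.5,0,0.03,0.03,0,0,0.6,0,0.03,0.03,0,0,0.7,0,0.03,0.03,0,0,0.75,0,0.03,0.03,0,0,0.75]

```text
time_s: 5.38
eef_pos: [0.5645, -0.1646, 0.0477]
eef_rot: [0.001, 0.883, 0.47, 0.0]
wrist_force: [2.3, -1.9, -4.2]
opening: 0.416
grasp_force: 62.0
```

```bash
python3 - <<'E'
from h import *
p,T,o=tool();print(o['time_s'],p,np.degrees(np.arctan2(T[1,1],T[0,1])),o['torque'],o['wrist_force'],o['q'])
E
```

```text
5.375 [ 0.56449335 -0.16461103  0.04771217] -33.90713392203136 [-0.33071626 -0.34033874  0.11501807] [ 2.25243789 -1.92819114 -4.24630716] [-4.85254490e-01  4.33606365e-01  1.69386537e+00 -4.03314146e-04
  1.01300907e+00  1.06750052e-01]
```

Request:
move_arm:
  plan: [0,0,0,0,0,0.12,0,0,0,0,0,0.25,0,0,0,0,0,0.37,0,0,0,0,0,0.5,0,0,0,0,0,0.6,0,0,0,0,0,0.7,0,0,0,0,0,0.75,0,0,0,0,0,0.75]

```text
time_s: 6.38
eef_pos: [0.5645, -0.1646, 0.0477]
eef_rot: [0.001, 0.649, 0.76, -0.0]
wrist_force: [2.9, -3.2, -4.9]
opening: 0.417
grasp_force: 61.9
```

```bash
python3 - <<'E'
from h import *
import pickle
p,T,o=tool();print(o['time_s'],p,np.degrees(np.arctan2(T[1,1],T[0,1])),o['torque'],o['wrist_force'])
w=snap('wrist');pickle.dump(w,open('w3.pkl','wb'))
t=snap('top')
cv2.imwrite('pics/g.png',np.hstack([cv2.resize(w['pixels'],(480,360)),cv2.resize(t['pixels'][145:225,205:325],(320,213)) if 0 else cv2.copyMakeBorder(cv2.resize(t['pixels'][145:225,240:320],(320,320),interpolation=cv2.INTER_CUBIC),0,40,0,0,cv2.BORDER_CONSTANT)])[:,:,::-1])
E
```

```text
6.375 [ 0.56450623 -0.16458036  0.04768855] 9.010946401415435 [-0.438227   -0.54783343  0.15814234] [ 2.90496057 -3.17230865 -4.85716457]
```

View pics/g.png

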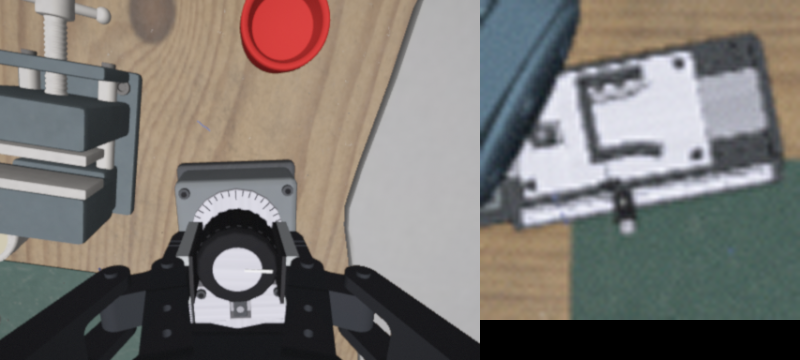

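The top crop shows the pointer now on the -x side of the rider, so the carriage has gone past the mark. Now I bring it up clockwise, stopping short.

Request:
move_arm:
  plan: [0,0,0,0,0,-0.12,0,0,0,0,0,-0.25,0,0,0,0,0,-0.37,0,0,0,0,0,-0.5,0,0,0,0,0,-0.6,0,0,0,0,0,-0.7,0,0,0,0,0,-0.75,0,0,0,0,0,-0.75]

```text
time_s: 7.48
eef_pos: [0.5645, -0.1646, 0.0477]
eef_rot: [0.0, 0.883, 0.47, 0.0]
wrist_force: [3.4, -3.8, -5.7]
opening: 0.412
grasp_force: 61.8
```

Request:
move_arm:
  plan: [0,0,0,0,0,0,0,0,0,0,0,0,0,0,0,0,0,0,0,0,0,0,0,0]
  grip: 60

```text
time_s: 7.98
eef_pos: [0.5642, -0.164, 0.0478]
eef_rot: [-0.0, 0.882, 0.47, 0.0]
wrist_force: [0.2, 0.8, 0.1]
opening: 0.703
grasp_force: 0.0
```

Request:
move_arm:
  plan: [0,0,0.8,0,0,0,0,-0.6,1.1,0,0,-0.18,0,-1.6,1.1,0,0,-0.36,0.1,-2.0,0.9,0,0,-0.54,0.2,-2.0,0.9,0,0,-0.72,0.2,-2.0,0.9,0,0,-0.78,0.2,-2.0,0.9,0,0,-0.78,0.2,-2.0,0.9,0,0,-0.78]

```text
time_s: 8.98
eef_pos: [0.5741, -0.264, 0.0927]
eef_rot: [-0.0, 0.995, 0.1, -0.0]
wrist_force: [-0.4, -1.0, -0.6]
opening: 0.698
grasp_force: 0.0
```

```bash
python3 - <<'E'
from h import *
import pickle
p,T,o=tool();print(o['time_s'],p,np.degrees(np.arctan2(T[1,1],T[0,1])))
w=snap('wrist');pickle.dump(w,open('w4.pkl','wb'))
u,v=map(int,proj(w,[.5535,-.2590,.031]));print(u,v)
im=w['pixels'];y0=max(0,v-70);x0=max(0,u-100);c=im[y0:y0+110,x0:x0+160];print(x0,y0)
cv2.imwrite('pics/i.png',cv2.resize(c,None,fx=5,fy=5,interpolation=cv2.INTER_CUBIC)[:,:,::-1])
E
```

```text
8.975 [ 0.57414117 -0.26402953  0.09270205] -78.50242606949722
238 236
138 166
```

View pics/i.png

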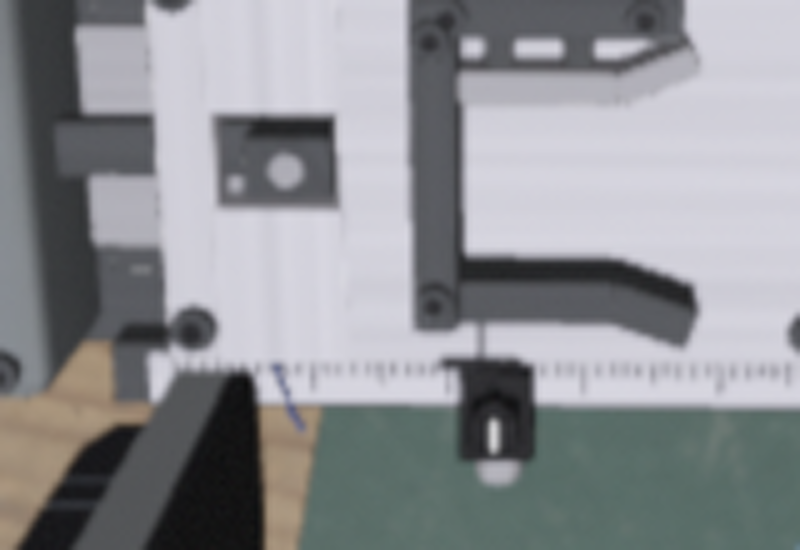

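The close view shows the pointer line at x=482 and the rider body spanning 462–536 (centre about 498). The dog bears on the slot's front end (its right side), and the carriage is about 2 mm short. I'll read the dark tips numerically.

```bash
python3 - <<'E'
from h import *
import pickle
w=pickle.load(open('w4.pkl','rb'))
g=cv2.cvtColor(w['pixels'],cv2.COLOR_RGB2GRAY)
print('cols 222..249')
for r in range(228,262): print(r,*g[r,222:250])
E
```

```text
cols 222..249
228 85 69 58 62 78 83 79 70 82 90 91 90 90 91 91 93 92 91 92 91 92 92 92 91 92 92 93 92
229 90 90 81 82 87 86 84 74 88 95 96 94 93 97 97 98 97 98 98 99 98 98 98 99 99 98 98 98
230 93 94 88 88 90 87 87 98 129 140 139 120 112 131 140 141 141 141 141 142 142 141 141 141 142 142 141 141
231 105 101 98 100 100 99 107 145 178 187 185 156 139 174 186 188 188 187 187 188 188 188 188 188 188 188 188 187
232 163 157 156 157 157 158 171 187 200 204 202 169 151 190 203 204 205 204 204 205 204 204 205 205 205 205 204 205
233 197 194 194 195 194 195 201 204 205 206 203 171 152 191 205 205 206 206 206 206 206 206 206 206 206 207 207 206
234 207 206 207 206 206 207 207 207 208 208 205 172 153 193 206 207 207 208 207 208 208 208 208 208 208 208 208 208
235 209 209 209 209 208 208 208 208 208 208 205 173 154 193 207 208 208 208 208 209 209 209 210 210 210 210 210 209
236 209 209 209 207 198 193 192 192 192 192 189 156 144 180 192 193 193 193 194 202 207 209 209 209 209 209 209 209
237 207 207 206 194 164 145 142 142 142 142 139 111 107 132 142 143 148 146 146 162 185 201 205 207 207 208 
[... 1788 characters left out ...]
 150 70 44 45 45 47 48 54 91 102 102 101 101
256 102 102 102 103 104 103 100 78 54 46 44 43 41 68 135 107 55 44 46 46 49 48 55 91 101 103 102 102
257 103 102 102 103 104 104 101 84 61 51 51 55 62 69 81 76 70 70 66 59 52 52 70 94 103 103 102 103
258 104 103 103 104 105 104 102 94 87 83 85 105 127 142 147 148 148 147 136 115 88 81 91 100 102 103 102 102
259 105 104 103 105 105 104 103 103 101 101 104 129 156 172 177 178 177 175 163 140 106 97 100 101 103 102 101 101
260 106 105 106 107 106 105 103 103 103 102 105 128 157 176 180 180 179 177 163 136 108 100 100 102 101 102 101 101
261 105 105 107 108 106 104 104 103 103 103 104 119 150 172 177 177 176 172 152 124 106 101 100 102 101 101 100 100
```

```bash
python3 - <<'E'
from h import *
import pickle
w=pickle.load(open('w1.pkl','rb'))
g=cv2.cvtColor(w['pixels'],cv2.COLOR_RGB2GRAY)
print('cols 250..282')
for r in range(198,227): print(r,*g[r,250:283])
E
```

```text
cols 250..282
198 209 210 210 209 210 209 209 209 209 209 210 210 210 206 168 113 89 90 92 90 84 92 108 100 103 106 107 108 107 102 101 102 102
199 209 209 209 209 209 208 208 208 208 208 209 209 209 206 175 136 120 119 113 106 108 131 150 131 162 177 178 179 177 163 158 160 160
200 209 208 207 207 207 207 207 207 207 207 207 207 207 206 193 183 180 180 177 176 177 183 177 148 187 204 206 206 205 198 196 196 197
201 209 207 205 205 205 205 204 205 204 205 204 205 205 205 204 203 203 203 203 203 203 202 184 150 187 205 206 206 206 206 205 205 206
202 209 207 205 205 204 204 204 204 204 204 204 204 204 204 204 204 204 204 204 204 204 202 184 156 188 203 204 204 205 205 205 204 205
203 209 209 207 207 206 207 206 206 206 206 206 206 206 205 206 206 205 206 206 206 205 204 185 162 191 204 205 205 205 205 205 205 205
204 210 209 208 208 208 208 208 208 208 208 207 207 207 207 208 207 206 205 205 205 206 204 178 158 192 205 206 206 207 208 208 208 207
205 209 207 205 206 206 206 206 206 205 205 206 206 206 205 206 204 195 184 180 181 187 187 156 144 178 191 192 193 200 205 207 208 208
206 
[... 1902 characters left out ...]
22 60 47 44 50 74 94 100 101 102 104 103 102 100 100 100 101 101 101 101 101
222 108 106 102 99 75 55 49 46 46 46 59 106 84 51 48 45 50 71 94 100 101 102 102 102 103 101 101 101 101 101 101 102 100
223 106 103 102 98 77 55 50 50 53 55 54 60 54 48 49 50 52 73 94 100 101 101 103 101 102 100 101 100 101 101 100 101 100
224 103 101 101 99 89 77 62 75 91 97 89 83 82 75 59 57 65 83 97 101 102 103 104 103 102 100 100 101 102 101 100 101 100
225 102 101 100 100 99 92 85 115 143 153 152 150 148 133 100 85 88 95 99 100 101 105 107 105 103 101 100 101 102 102 101 101 101
226 103 102 102 102 101 98 97 138 165 175 177 176 173 156 118 100 101 101 100 101 102 105 107 106 105 103 101 103 103 102 101 101 102
```

The wedge nose of the rider has its apex at column 236.4 and the pointer tip is at 233.9, at 1.44 px/mm. That leaves about 1.75 mm, or 0.175 rad, clockwise. Regripping the knob.

Request:
move_arm:
  plan: [0,0.6,0.3,0,0,0.18,-0.1,1.6,0.3,0,0,0.36,-0.2,2,0.2,0,0,0.54,-0.2,2,0,0,0,0.72,-0.2,2,0,0,0,0.78,-0.2,2,-0.6,0,0,0.78,-0.2,2,-0.9,0,0,0.78,-0.2,2,-0.9,0,0,0.78,-0.2,2,-0.9,0,0,0.78]

```text
time_s: 10.15
eef_pos: [0.5647, -0.1644, 0.0484]
eef_rot: [0.0, 0.882, 0.47, 0.0]
wrist_force: [-1.0, 0.1, -0.3]
opening: 0.702
grasp_force: 0.0
```

Request:
move_arm:
  plan: [0,0,0,0,0,0,0,0,0,0,0,0,0,0,0,0,0,0,0,0,0,0,0,0,0,0,0,0,0,0]
  grip: 30

```text
time_s: 10.78
eef_pos: [0.5647, -0.1644, 0.049]
eef_rot: [0.001, 0.882, 0.47, 0.0]
wrist_force: [-2.5, 0.3, 5.7]
opening: 0.415
grasp_force: 59.5
```

Request:
move_arm:
  plan: [0,0,0,0,0,-0.05,0,0,0,0,0,-0.1,0,0,0,0,0,-0.14,0,0,0,0,0,-0.165,0,0,0,0,0,-0.165,0,0,0,0,0,-0.165]

```text
time_s: 11.52
eef_pos: [0.5647, -0.1644, 0.049]
eef_rot: [0.001, 0.918, 0.396, 0.0]
wrist_force: [-1.8, 0.7, 5.3]
opening: 0.417
grasp_force: 59.5
```

Request:
move_arm:
  plan: [0,0,0,0,0,0,0,0,0,0,0,0,0,0,0,0,0,0,0,0,0,0,0,0]
  grip: 60

```text
time_s: 12.02
eef_pos: [0.5642, -0.1641, 0.0476]
eef_rot: [-0.0, 0.918, 0.396, -0.0]
wrist_force: [-0.1, 0.7, -0.7]
opening: 0.701
grasp_force: 0.0
```

Request:
move_arm:
  plan: [0,0,0.8,0,0,0,0,-0.6,1.1,0,0,-0.18,0,-1.6,1.1,0,0,-0.36,0.1,-2.0,0.9,0,0,-0.54,0.2,-2.0,0.9,0,0,-0.62,0.2,-2.0,0.9,0,0,-0.62,0.2,-2.0,0.9,0,0,-0.62,0.2,-2.0,0.9,0,0,-0.62]

```text
time_s: 13.02
eef_pos: [0.5741, -0.2638, 0.0928]
eef_rot: [-0.0, 0.995, 0.098, -0.0]
wrist_force: [0.5, -0.0, -0.9]
opening: 0.704
grasp_force: 0.0
```

```bash
python3 - <<'E'
from h import *
import pickle
p,T,o=tool();print(o['time_s'],p,np.degrees(np.arctan2(T[1,1],T[0,1])))
w=snap('wrist');pickle.dump(w,open('w5.pkl','wb'))
g=cv2.cvtColor(w['pixels'],cv2.COLOR_RGB2GRAY)
print('cols 224..249')
for r in range(230,254): print(r,*g[r,224:250])
E
```

```text
13.025 [ 0.57414614 -0.26375266  0.09278536] -78.7847788782735
cols 224..249
230 106 89 84 84 83 87 89 87 97 128 140 138 110 110 120 122 122 122 122 122 123 122 122 123 122 122
231 121 102 97 100 98 100 100 104 144 178 187 183 145 147 174 180 181 181 181 181 181 181 181 181 181 181
232 168 158 157 157 157 157 157 160 182 200 204 200 160 165 194 203 204 204 204 204 204 204 204 204 204 204
233 197 194 194 194 195 194 194 195 201 205 206 202 161 166 196 205 206 206 206 206 206 206 206 206 206 206
234 206 206 206 206 206 206 206 207 207 207 207 203 162 168 198 207 207 207 208 208 208 208 208 208 208 208
235 209 209 209 209 209 209 209 209 209 208 209 205 164 169 200 208 209 209 209 209 209 209 209 209 209 209
236 209 209 209 209 208 207 207 207 206 207 207 202 162 167 198 206 207 207 207 207 208 208 209 209 209 209
237 209 207 208 207 196 185 181 181 180 180 180 177 141 140 170 179 180 180 181 181 189 201 206 207 208 208
238 205 193 199 195 163 130 119 117 118 118 117 115 95 88 110 117 119 118 118 121 140 170 188 193 202 198
239 203 178 192 185 139 102 73 54 52 55 56 55 52 49 55 56 57 56
[... 636 characters left out ...]
1 26 35 35 28 23 18 20 36 45 64 135 177 189 189 189
247 125 126 125 128 129 126 87 49 35 25 27 37 46 45 41 30 20 19 35 45 51 89 129 140 142 142
248 104 104 105 108 112 108 76 48 37 29 39 45 48 49 47 42 31 27 35 45 48 62 95 107 108 107
249 101 103 103 107 109 104 73 47 39 38 41 46 59 66 54 43 38 31 38 44 46 59 91 102 102 102
250 102 103 104 106 108 104 72 48 42 42 46 61 112 127 92 53 45 40 39 45 47 59 90 101 103 102
251 104 102 105 108 109 103 71 48 43 46 47 69 138 153 110 59 50 44 41 46 46 61 91 102 101 101
252 103 104 105 110 108 102 71 47 42 45 49 70 140 155 111 58 49 45 42 44 49 69 95 102 102 101
253 103 103 105 109 107 101 70 45 41 42 46 70 140 155 109 57 47 45 41 45 50 73 97 102 101 102
```

The pointer is now within about 0.2 mm short: tip 236.8 against nose 237.1. I'll make one more small clockwise touch of 0.013 rad.

Request:
move_arm:
  plan: [0,0.6,0.3,0,0,0.18,-0.1,1.6,0.3,0,0,0.36,-0.2,2,0.2,0,0,0.54,-0.2,2,0,0,0,0.62,-0.2,2,-0.6,0,0,0.62,-0.2,2,-0.9,0,0,0.62,-0.2,2,-0.9,0,0,0.62,-0.2,2,-0.9,0,0,0.62]

```text
time_s: 14.08
eef_pos: [0.5648, -0.1645, 0.0485]
eef_rot: [0.0, 0.918, 0.396, 0.0]
wrist_force: [0.5, -0.2, 0.9]
opening: 0.703
grasp_force: 0.0
```

Request:
move_arm:
  plan: [0,0,0,0,0,0,0,0,0,0,0,0,0,0,0,0,0,0,0,0,0,0,0,0,0,0,0,0,0,0]
  grip: 30

```text
time_s: 14.7
eef_pos: [0.5647, -0.1644, 0.0491]
eef_rot: [0.0, 0.918, 0.396, 0.0]
wrist_force: [-2.1, 1.5, 5.4]
opening: 0.414
grasp_force: 59.5
```

Request:
move_arm:
  plan: [0,0,0,0,0,-0.007,0,0,0,0,0,-0.015,0,0,0,0,0,-0.015,0,0,0,0,0,-0.015]

```text
time_s: 15.2
eef_pos: [0.5647, -0.1644, 0.049]
eef_rot: [0.0, 0.921, 0.389, 0.0]
wrist_force: [-1.0, 0.2, 5.6]
opening: 0.416
grasp_force: 59.4
```

Request:
move_arm:
  plan: [0,0,0,0,0,0,0,0,0,0,0,0,0,0,0,0,0,0,0,0,0,0,0,0]
  grip: 60

```text
time_s: 15.7
eef_pos: [0.5642, -0.1642, 0.0477]
eef_rot: [-0.0, 0.921, 0.389, -0.0]
wrist_force: [0.1, 0.2, -0.1]
opening: 0.701
grasp_force: 0.0
```

Request:
move_arm:
  plan: [0,0,0.8,0,0,0,0,-0.6,1.1,0,0,-0.18,0,-1.6,1.1,0,0,-0.36,0.1,-2.0,0.9,0,0,-0.54,0.2,-2.0,0.9,0,0,-0.6,0.2,-2.0,0.9,0,0,-0.6,0.2,-2.0,0.9,0,0,-0.6,0.2,-2.0,0.9,0,0,-0.6]

```text
time_s: 16.7
eef_pos: [0.5742, -0.2638, 0.0928]
eef_rot: [0.0, 0.995, 0.1, 0.0]
wrist_force: [0.2, -0.7, 0.0]
opening: 0.701
grasp_force: 0.0
```

```bash
python3 - <<'E'
from h import *
import pickle
p,T,o=tool();print(o['time_s'],p,np.degrees(np.arctan2(T[1,1],T[0,1])),o['q'])
w=snap('wrist');pickle.dump(w,open('w6.pkl','wb'))
g=cv2.cvtColor(w['pixels'],cv2.COLOR_RGB2GRAY).astype(float)
l=206-g[232:235,232:242].mean(0);l=np.clip(l-2,0,None);print('line',(l*np.arange(232,242)).sum()/l.sum(),l.round())
s=g[251:254,233:242].mean(0)-49;s=np.clip(s,0,None);print('slot',(s*np.arange(233,242)).sum()/s.sum(),s.round())
x0,y0=138,166
cv2.imwrite('pics/j.png',cv2.resize(w['pixels'][y0-16:y0+94,x0:x0+160],None,fx=5,fy=5,interpolation=cv2.INTER_CUBIC)[:,:,::-1])
E
```

```text
16.7 [ 0.57416256 -0.26377812  0.09280757] -78.51037953243673 [-6.18187364e-01  4.51744199e-01  1.55773171e+00  8.77650205e-07
  1.13205532e+00  7.52076882e-01]
line 236.3598971722365 [ 9.  1.  0.  2. 46. 59. 13.  0.  0.  0.]
slot 236.4961411245865 [  0.   0.  36. 123. 102.  38.   3.   0.   0.]
```

View pics/j.png

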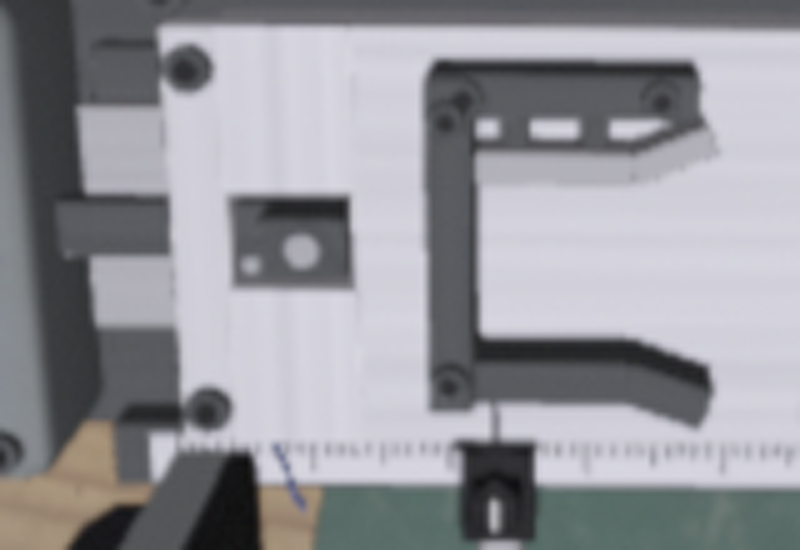

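The close view shows the pointer line at x=495 in line with the rider slot at 494 (tip 236.87 against nose about 236.7 in raw columns). The dog bears on the slot's front end. Now I locate the fork and eyepiece.

```bash
python3 - <<'E'
from h import *
import pickle
w=pickle.load(open('w6.pkl','rb'));w1=pickle.load(open('w1.pkl','rb'))
X=np.array([.19189,-.98142,0]);Y=np.array([.98142,.19189,0])
K=np.array([.5644,-.1643,0])
f=lambda u,v,z:onz(w,138+(u+.5)/5-.5,150+(v+.5)/5-.5,z)
def b(n,p): print(n,p.round(4),'bed rel knob',((p-K)@X*1e3).round(1),((p-K)@Y*1e3).round(1))
b('cam',np.array(w['origin']))
b('ptr',f(495,430,.034)); b('stop face deck',f(477,260,.034)); b('cheek base',f(550,340,.034)); b('cheek inner top',f(550,362,.045));b('cheek outer top',f(550,402,.045))
b('shoe top inner edge',f(550,150,.045)); b('shoe strip low',f(550,180,.034));b('stop bar top ends',f(450,62,.047));b('stop bar end -y',f(450,410,.047))
b('deck +y edge',f(500,25,.034))
st=f(477,260,.034)
# raw gray profile across fork at column of crop 550 and along centre
g=cv2.cvtColor(w['pixels'],cv2.COLOR_RGB2GRAY)
print('col248 rows 160..235',*g[160:236,248]); print('row200 cols 222..240',*g[200,222:240])
# eyepiece: wrist1 and top blobs
a=pickle.load(open('s0.pkl','rb'))[0]
for n,c,win in(('top',a,(300,230,334,262)),('w1',w1,(295,318,350,364))):
    x0,y0,x1,y1=win;q=c['pixels'][y0:y1,x0:x1].astype(int);m=((q.max(2)<60)).astype(np.uint8)
    k,l,s,cc=cv2.connectedComponentsWithStats(m);i=1+s[1:,4].argmax();u,v=cc[i]+[x0,y0];print(n,s[i],u,v,onz(c,u,v,.049 if n=='top' else .04).round(4))
E
```

```text
cam [ 0.6452 -0.2503  0.2358] bed rel knob 99.9 62.8
ptr [ 0.5551 -0.2573  0.034 ] bed rel knob 89.5 -27.0
stop face deck [ 0.5787 -0.2503  0.034 ] bed rel knob 87.2 -2.4
cheek base [ 0.5695 -0.2621  0.034 ] bed rel knob 97.0 -13.7
cheek inner top [ 0.5707 -0.262   0.045 ] bed rel knob 97.1 -12.6
cheek outer top [ 0.5653 -0.2631  0.045 ] bed rel knob 97.2 -18.1
shoe top inner edge [ 0.5982 -0.2566  0.045 ] bed rel knob 97.0 15.4
shoe strip low [ 0.5915 -0.2577  0.034 ] bed rel knob 96.9 8.7
stop bar top ends [ 0.6069 -0.2426  0.047 ] bed rel knob 85.0 26.7
stop bar end -y [ 0.5625 -0.2507  0.047 ] bed rel knob 84.4 -18.5
deck +y edge [ 0.6103 -0.2474  0.034 ] bed rel knob 90.4 29.1
col248 rows 160..235 203 167 89 46 55 78 89 91 92 93 93 93 95 124 184 208 206 170 100 89 132 165 177 178 178 179 186 199 207 207 208 208 209 211 212 212 211 208 209 211 212 213 213 212 210 209 209 209 210 211 211 211 212 214 213 210 192 141 63 40 39 44 66 85 91 91 91 92 91 94 122 181 204 206 207 209
row200 cols 222..240 199 150 99 91 91 92 91 92 90 85 72 134 196 212 213 212 212 213
top [  7   6  21  20 289] 316.72318339100343 245.76470588235293 [ 0.4419 -0.3377  0.049 ]
w1 [   0    0   55   46 1515] 318.92673267326734 342.6752475247525 [ 0.4373 -0.3402  0.04  ]
```

Request:
move_arm:
  plan: [-0.6,-0.4,0.4,0,0,0,-1.7,-1.0,0.4,0,0,0,-2.6,-1.5,0.4,0,0,0,-2.6,-1.5,0.4,0,0,0,-2.6,-1.5,0.4,0,0,0,-2.6,-1.5,0.4,0,0,0]
  grip: 66

```text
time_s: 17.5
eef_pos: [0.4451, -0.3386, 0.1128]
eef_rot: [0.0, 0.995, 0.1, 0.0]
wrist_force: [0.7, 0.4, 0.5]
opening: 0.768
grasp_force: 0.0
```

```bash
python3 - <<'E'
from h import *
import pickle
p,T,o=tool();print(o['time_s'],p,np.degrees(np.arctan2(T[1,1],T[0,1])))
w=snap('wrist');pickle.dump(w,open('w7.pkl','wb'));w2=pickle.load(open('w2.pkl','rb'))
def blob(c,g,z,name):
    u,v=map(int,proj(c,g));x0,y0=u-45,v-45;q=c['pixels'][y0:v+45,x0:u+45].astype(int)
    m=(q.max(2)<70).astype(np.uint8);k,l,s,cc=cv2.connectedComponentsWithStats(m)
    i=l[45-8:45+8,45-25:45+25];i=np.bincount(i[i>0]).argmax()
    print(name,'guess',u,v,'bbox',s[i],'->',s[i][0]+x0,s[i][1]+y0,'cen',cc[i]+[x0,y0])
    return q
blob(w2,[.5644,-.166,.077],.077,'knob')
q=blob(w,[.443,-.339,.049],.049,'eye')
cv2.imwrite('pics/k.png',cv2.resize(w['pixels'],(640,480))[:,:,::-1])
E
```

```text
17.5 [ 0.44510169 -0.33860675  0.11281989] -78.49456662439891
knob guess 248 224 bbox [  15    7   60   64 1912] -> 218 186 cen [247.37133891 214.26516736]
eye guess 251 212 bbox [ 24  30  48  39 525] -> 230 197 cen [253.95619048 222.68571429]
```

View pics/k.png

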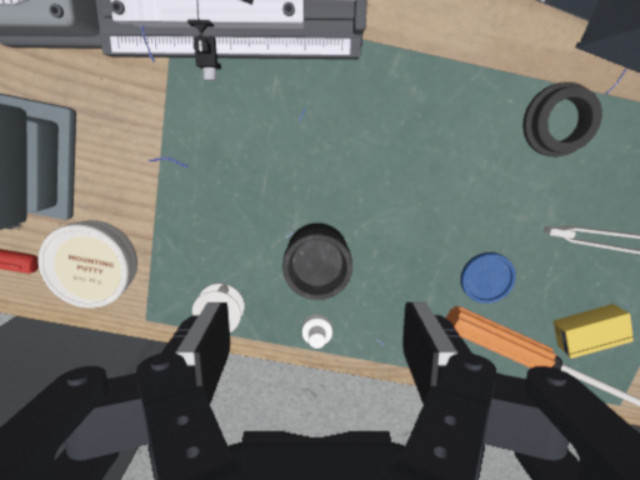

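The eyepiece's black rim is centred at (318,266) between the fingers. The white cap at (218,308) and the small white part at (317,332) are clear of them. Descending and gripping.

Request:
move_arm:
  plan: [-0.02,-0.02,-0.8,0,0,0,-0.02,-0.02,-1.6,0,0,0,-0.02,-0.02,-1.9,0,0,0,-0.02,-0.02,-1.92,0,0,0,-0.02,-0.02,-1.92,0,0,0]

```text
time_s: 18.18
eef_pos: [0.4442, -0.3409, 0.0181]
eef_rot: [0.001, 0.995, 0.1, 0.001]
wrist_force: [-0.4, -0.4, 0.0]
opening: 0.771
grasp_force: 0.0
```

Request:
move_arm:
  plan: [0,0,0,0,0,0,0,0,0,0,0,0,0,0,0,0,0,0,0,0,0,0,0,0,0,0,0,0,0,0]
  grip: 30

```text
time_s: 18.8
eef_pos: [0.4439, -0.3409, 0.0182]
eef_rot: [0.001, 0.995, 0.099, 0.001]
wrist_force: [-0.1, 1.3, 5.9]
opening: 0.429
grasp_force: 59.4
```

Request:
move_arm:
  plan: [0,0,0.8,0,0,0,0.3,0.1,1.4,0,0,0,1.2,0.4,1.4,0,0,0,2.1,0.7,1.4,0,0,0,2.91,0.91,1.4,0,0,0,2.91,0.91,1.4,0,0,0,2.91,0.91,1.0,0,0,0,2.91,0.91,0.78,0,0,0,2.91,0.91,0.78,0,0,0]

```text
time_s: 19.92
eef_pos: [0.5865, -0.2943, 0.0534]
eef_rot: [-0.001, 0.995, 0.099, -0.002]
wrist_force: [-0.3, -0.3, -1.1]
opening: 0.422
grasp_force: 60.2
```

```bash
python3 - <<'E'
from h import *
import pickle
p,T,o=tool();print(o['time_s'],p,o['wrist_force'],o['opening'])
X=np.array([.19189,-.98142,0]);Y=np.array([.98142,.19189,0]);K=np.array([.5644,-.1643,0])
print('bed',(p-K)@X,(p-K)@Y,'tilt',T[:,2])
w=snap('wrist');pickle.dump(w,open('w8.pkl','wb'))
cv2.imwrite('pics/l.png',cv2.resize(w['pixels'][110:335,110:410],(800,600),interpolation=cv2.INTER_CUBIC)[:,:,::-1])
E
```

```text
19.925 [ 0.58653395 -0.29425129  0.05342876] [-0.28450693 -0.30986484 -1.09122786] 0.4221345664507015
bed 0.13178407590572375 -0.0032136529110582054 tilt [-0.00344098  0.0024693  -0.99999103]
```

View pics/l.png

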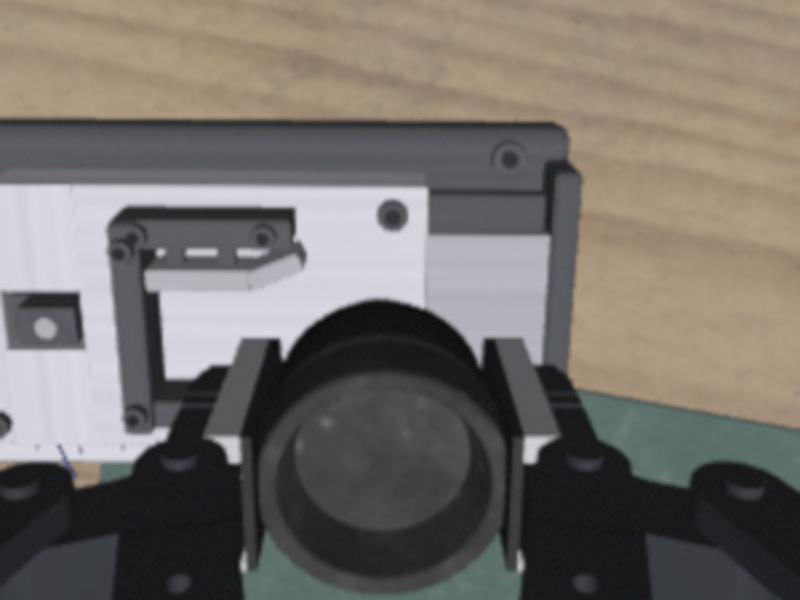

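The picture shows the eyepiece held upright (rim centre at (384,480) in the crop), with its tube ahead of the fork lip at (300,255). I'll check the lateral offset numerically and view no more pictures.

Request:
move_arm:
  plan: [0,0,0,0,0,0,0,0,0,0,0,0]

```text
time_s: 20.23
eef_pos: [0.589, -0.2951, 0.0564]
eef_rot: [0.0, 0.995, 0.099, 0.0]
wrist_force: [-0.3, 0.5, -1.1]
opening: 0.426
grasp_force: 60.2
```

```bash
python3 - <<'E'
from h import *
import pickle
p,T,o=tool();print(p,o['wrist_force'],o['torque'])
X=np.array([.19189,-.98142,0]);Y=np.array([.98142,.19189,0]);K=np.array([.5644,-.1643,0])
B=lambda q:np.array([(q-K)@X,(q-K)@Y])*1e3
w=pickle.load(open('w8.pkl','rb'));w2=pickle.load(open('w2.pkl','rb'));w6=pickle.load(open('w6.pkl','rb'))
pw=p
print('tcp bed',B(p)); print('eye rim bed cam',B(onz(w,254,290,.084)))
print('knob cam w2',B(onz(w2,248.3,223.4,.077)))
f=lambda u,v,z:onz(w,110+u*.375,110+v*.375,z)
print('w8 shoe top inner edge',B(f(200,290,.045)),'cheek top? ', 'stop face',B(f(160,330,.034)),'deck +y',B(f(300,184,.034)),'deck end',B(f(427,250,.034)))
E
```

```text
[ 0.58895239 -0.29510612  0.05638229] [-0.28390089  0.52451732 -1.14134396] [-0.01927226  0.0264614   0.07319808]
tcp bed [133.0870982  -1.0041831]
eye rim bed cam [133.33649266  -4.64833196]
knob cam w2 [1.68912471 0.36260569]
w8 shoe top inner edge [98.16694398 10.79674258] cheek top?  stop face [86.86288613 -2.4091284 ] deck +y [116.55305185  28.98000934] deck end [141.83263746  15.4970223 ]
```

Request:
move_arm:
  plan: [0.03,0,-0.03,0,0,0,0.03,0,-0.05,0,0,0,0.03,0,-0.06,0,0,0,0.03,0,-0.06,0,0,0]

```text
time_s: 20.72
eef_pos: [0.5901, -0.2946, 0.0526]
eef_rot: [-0.0, 0.995, 0.1, -0.0]
wrist_force: [0.7, -0.0, 0.2]
opening: 0.423
grasp_force: 60.2
```

Request:
move_arm:
  plan: [0,0,-0.02,0,0,0,0,0,-0.02,0,0,0,0,0,-0.02,0,0,0]

```text
time_s: 21.1
eef_pos: [0.5901, -0.2947, 0.0517]
eef_rot: [-0.0, 0.995, 0.099, -0.0]
wrist_force: [0.6, 0.4, -2.0]
opening: 0.424
grasp_force: 60.2
```

Request:
move_arm:
  plan: [0,0,-0.01,0,0,0,0,0,-0.01,0,0,0,0,0,-0.01,0,0,0]

```text
time_s: 21.48
eef_pos: [0.5902, -0.2947, 0.0512]
eef_rot: [-0.0, 0.995, 0.099, -0.0]
wrist_force: [0.9, -0.3, -0.8]
opening: 0.428
grasp_force: 60.2
```

Request:
move_arm:
  plan: [0,0,-0.01,0,0,0,0,0,-0.01,0,0,0,0,0,-0.01,0,0,0]

```text
time_s: 21.85
eef_pos: [0.5902, -0.2947, 0.0507]
eef_rot: [0.0, 0.995, 0.099, -0.0]
wrist_force: [0.2, -0.1, -0.7]
opening: 0.422
grasp_force: 60.2
```

Request:
move_arm:
  plan: [0,0,-0.01,0,0,0,0,0,-0.01,0,0,0,0,0,-0.01,0,0,0]

```text
time_s: 22.22
eef_pos: [0.5902, -0.2947, 0.0502]
eef_rot: [-0.0, 0.995, 0.099, -0.0]
wrist_force: [-0.1, 0.4, -1.4]
opening: 0.42
grasp_force: 60.2
```

Request:
move_arm:
  plan: [0,0,-0.01,0,0,0,0,0,-0.02,0,0,0,0,0,-0.02,0,0,0]

```text
time_s: 22.6
eef_pos: [0.5903, -0.2947, 0.0499]
eef_rot: [0.0, 0.995, 0.1, 0.0]
wrist_force: [-2.8, 2.0, 5.9]
opening: 0.43
grasp_force: 60.8
```

Request:
move_arm:
  plan: [0,0,-0.01,0,0,0,0,0,-0.02,0,0,0,0,0,-0.02,0,0,0]

```text
time_s: 22.98
eef_pos: [0.5905, -0.2951, 0.0499]
eef_rot: [0.0, 0.995, 0.1, 0.0]
wrist_force: [-4.8, 1.6, 9.9]
opening: 0.428
grasp_force: 61.3
```

Request:
move_arm:
  plan: [0,0,0.026,0,0,0,0,0,0.026,0,0,0,-0.02,0.1,0.026,0,0,0,-0.04,0.2,0.026,0,0,0,-0.06,0.3,0.026,0,0,0,-0.06,0.3,0.026,0,0,0]

```text
time_s: 23.72
eef_pos: [0.5875, -0.2793, 0.05]
eef_rot: [0.0, 0.995, 0.1, 0.0]
wrist_force: [0.3, -0.6, 6.3]
opening: 0.428
grasp_force: 60.7
```

```bash
cat >b.py <<'E'
from h import *
p,T,o=tool();X=np.array([.19189,-.98142,0]);Y=np.array([.98142,.19189,0]);K=np.array([.5644,-.1643,0])
f=o['wrist_force'];print(o['time_s'],'bed',((p-K)@X*1e3).round(2),((p-K)@Y*1e3).round(2),p[2].round(4),'F bed',(f@X).round(1),(f@Y).round(1),f[2].round(1),'M',np.array(o['torque']).round(2))
E
python3 b.py
```

```text
23.725 bed 117.27 0.59 0.05 F bed 0.6 0.2 6.3 M [-0.32 -0.12  0.03]
```

Request:
move_arm:
  plan: [-0.01,0.05,0.01,0,0,0,-0.02,0.1,0.01,0,0,0,-0.03,0.15,0.01,0,0,0,-0.04,0.2,0.01,0,0,0,-0.04,0.2,0.01,0,0,0]

```text
time_s: 24.35
eef_pos: [0.5855, -0.2701, 0.05]
eef_rot: [0.001, 0.995, 0.099, 0.0]
wrist_force: [2.7, -4.3, 1.4]
opening: 0.428
grasp_force: 60.5
```

```bash
python3 b.py
```

```text
24.35 bed 107.88 0.43 0.05 F bed 4.7 1.8 1.4 M [-0.91 -0.42  0.03]
```

Request:
move_arm:
  plan: [-0.008,0.04,0,0,0,0,-0.016,0.08,0,0,0,0,-0.024,0.12,0,0,0,0,-0.024,0.12,0,0,0,0]

```text
time_s: 24.85
eef_pos: [0.5844, -0.2641, 0.05]
eef_rot: [0.001, 0.995, 0.099, 0.001]
wrist_force: [2.1, -5.7, 1.4]
opening: 0.424
grasp_force: 60.5
```

```bash
python3 b.py
```

```text
24.85 bed 101.79 0.47 0.05 F bed 6.0 1.0 1.4 M [-0.84 -0.44 -0.03]
```

Request:
move_arm:
  plan: [-0.004,0.02,0,0,0,0,-0.008,0.04,0,0,0,0,-0.008,0.04,0,0,0,0]

```text
time_s: 25.22
eef_pos: [0.5841, -0.2623, 0.05]
eef_rot: [0.001, 0.995, 0.099, 0.001]
wrist_force: [2.3, -4.8, 0.9]
opening: 0.422
grasp_force: 60.5
```

```bash
python3 b.py
```

```text
25.225 bed 99.92 0.51 0.05 F bed 5.1 1.3 0.9 M [-0.91 -0.49  0.02]
```

Drag is steady at about 5 N. Feeling for the stop in 1 mm steps.

Request:
move_arm:
  plan: [-0.004,0.02,0,0,0,0,-0.004,0.02,0,0,0,0]

```text
time_s: 25.48
eef_pos: [0.5839, -0.2616, 0.05]
eef_rot: [0.001, 0.995, 0.099, 0.001]
wrist_force: [3.5, -6.5, 0.3]
opening: 0.425
grasp_force: 60.4
```

```bash
python3 b.py
```

```text
25.475 bed 99.28 0.47 0.05 F bed 7.1 2.2 0.3 M [-1.14 -0.5   0.06]
```

Request:
move_arm:
  plan: [-0.004,0.02,0,0,0,0,-0.004,0.02,0,0,0,0]

```text
time_s: 25.72
eef_pos: [0.5839, -0.2615, 0.0501]
eef_rot: [0.002, 0.995, 0.099, 0.001]
wrist_force: [3.6, -8.9, -0.7]
opening: 0.422
grasp_force: 60.3
```

```bash
python3 b.py
```

```text
25.725 bed 99.12 0.48 0.0501 F bed 9.4 1.9 -0.7 M [-1.65 -0.66  0.01]
```

Request:
move_arm:
  plan: [-0.003,0.015,-0.01,0,0,0,-0.003,0.015,-0.01,0,0,0,-0.003,0.015,-0.01,0,0,0]

```text
time_s: 26.1
eef_pos: [0.584, -0.2615, 0.0501]
eef_rot: [0.002, 0.995, 0.099, 0.001]
wrist_force: [2.7, -10.3, 0.4]
opening: 0.425
grasp_force: 60.6
```

```bash
python3 b.py
```

```text
26.1 bed 99.11 0.54 0.0501 F bed 10.7 0.7 0.4 M [-1.85 -0.56  0.02]
```

Home: position stays at 99.11 while the force rises, with about 6 N on the stop. I ease off and release.

Request:
move_arm:
  plan: [0.004,-0.02,0,0,0,0,0.008,-0.04,0,0,0,0,0.008,-0.04,0,0,0,0]

```text
time_s: 26.48
eef_pos: [0.584, -0.2616, 0.05]
eef_rot: [0.001, 0.995, 0.099, 0.001]
wrist_force: [1.6, -5.0, 4.3]
opening: 0.425
grasp_force: 61.0
```

```bash
python3 b.py
```

```text
26.475 bed 99.26 0.52 0.05 F bed 5.3 0.6 4.3 M [-1.   -0.36  0.02]
```

Request:
move_arm:
  plan: [0,0,0,0,0,0,0,0,0,0,0,0,0,0,0,0,0,0,0,0,0,0,0,0]
  grip: 58

```text
time_s: 26.98
eef_pos: [0.5831, -0.2604, 0.0491]
eef_rot: [-0.0, 0.995, 0.1, -0.0]
wrist_force: [0.7, -0.3, -0.2]
opening: 0.68
grasp_force: 0.0
```

```bash
python3 b.py
```

```text
26.975 bed 97.93 -0.06 0.0491 F bed 0.4 0.7 -0.2 M [-0.    0.03  0.01]
```

Request:
move_arm:
  plan: [0,0,0.5,0,0,0,0,0,1.3,0,0,0,0,0,2,0,0,0,-0.8,-0.16,2,0,0,0,-1.67,-0.33,2,0,0,0,-1.67,-0.33,1.6,0,0,0,-1.67,-0.33,1.6,0,0,0,-1.67,-0.33,1.6,0,0,0]

```text
time_s: 27.98
eef_pos: [0.5004, -0.2775, 0.13]
eef_rot: [0.0, 0.995, 0.1, 0.0]
wrist_force: [0.2, -0.6, 0.0]
opening: 0.677
grasp_force: 0.0
```

```bash
python3 b.py; python3 - <<'E'
from h import *
import pickle
w=snap('wrist');pickle.dump(w,open('w9.pkl','wb'))
X=np.array([.19189,-.98142,0]);Y=np.array([.98142,.19189,0]);K=np.array([.5644,-.1643,0])
g=cv2.cvtColor(w['pixels'],cv2.COLOR_RGB2GRAY)
P=lambda x,y,z:proj(w,K+X*(x+1.7)/1e3+Y*y/1e3+np.array([0,0,z]))
u,v=map(int,P(88,-29,.034));print('cx',w['cx'],'ptr exp',u,v)
for r in range(v-8,v+20): print(r,*g[r,u-14:u+15])
print('eye exp',P(98,0,.083))
e=P(98,0,.083);x0,y0=int(e[0])-45,int(e[1])-45
q=w['pixels'][max(0,y0):y0+90,x0:x0+90].astype(int);m=(q.max(2)<60).astype(np.uint8)
k,l,s,cc=cv2.connectedComponentsWithStats(m);i=1+s[1:,4].argmax();print(s[i],cc[i]+[x0,max(0,y0)])
E
```

```text
27.975 bed 98.79 -84.52 0.13 F bed 0.6 0.1 0.0 M [-0.04  0.01  0.03]
cx 252.78871847619845 ptr exp 239 123
115 220 220 220 220 220 220 220 220 220 220 220 220 220 216 171 201 218 220 221 221 220 221 220 221 220 221 221 221 220
116 218 218 218 218 218 218 218 218 218 218 218 218 218 213 169 198 216 218 218 219 218 219 218 219 219 219 219 218 219
117 216 216 217 216 216 217 217 216 217 217 217 217 217 212 168 196 215 217 217 217 217 217 217 217 217 217 217 217 217
118 217 217 217 217 217 217 217 217 217 217 217 217 217 213 169 197 216 217 217 217 217 217 217 217 218 217 217 217 217
119 219 219 219 219 219 219 219 219 219 219 219 219 219 215 170 199 218 219 219 219 219 219 219 219 219 219 219 219 219
120 220 220 220 220 220 220 220 219 219 219 219 219 219 215 170 199 217 219 219 219 219 219 220 220 220 221 221 220 220
121 219 219 220 220 220 219 218 208 204 203 203 204 203 199 156 183 201 203 203 204 203 204 214 219 219 220 220 220 220
122 216 216 215 216 216 215 205 174 154 153 153 153 153 149 114 136 151 152 152 153 152 158 190 211 216 217 217 217 217
123 181 181 181 181 182 183 163 1
[... 1504 characters left out ...]
 74 56 53 50 54 98 200 220 223 222 223 223 222
138 191 192 192 192 191 191 189 169 112 57 52 56 56 95 183 149 76 56 54 50 55 86 178 198 200 200 200 200 201
139 130 131 131 130 129 129 127 113 77 51 51 55 55 95 184 149 76 57 55 51 55 67 129 147 148 149 149 149 149
140 105 105 106 106 105 105 105 92 66 49 51 54 55 95 182 147 76 57 56 51 54 58 96 109 110 110 110 110 111
141 107 109 109 110 109 111 111 97 69 53 51 52 52 84 163 131 68 54 54 54 57 57 95 107 108 107 107 107 108
142 108 109 110 110 110 111 113 98 70 56 53 53 53 67 116 93 60 56 55 57 57 57 94 106 107 107 108 107 110
eye exp (np.float64(253.938209124441), np.float64(76.97057583939446))
[ 19  16  57  61 880] [256.04545455  74.56590909]
```

The carriage is still on the mark: pointer line 239.25 (tip about 239.45) against rider slot 239.33, within about 0.1 mm. The eyepiece stands in the fork and the arm is clear.

```bash
python3 -c "
from bench import ctrl
print(ctrl.hand_in())"
```

```text
the job is handed in; nothing more can be done
None
```

The job is handed in at about 28 s. The carriage pointer is within about 0.1 mm of the rider's point, brought up clockwise with the dog at the front end of its slot. The eyepiece went home against the end stop with about 6 N and was let go. I viewed 11 pictures, one over the limit of 10.

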